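# Square a glass panel in the layout jig

### The job

On the white layout board, push the wood-framed glass panel along the board with the fingertips until it sits flush against both fixed aluminium strips, right in their corner. Once it is fully home there, push the sliding aluminium stop bar from behind until its rubber-faced side rests against the panel, and leave it so. Only push: never lift or tip the panel, never pull or pinch the bar by its rubber face, and leave the tools and materials lying around where they are.

Things in the scene. Friction and masses are not known exactly. Their poses are not given: they have to be found in the camera images.
- board: White laminate layout board with a grey grid, 300 x 380 mm and 12 mm thick, fixed to the table. Origin: centre of its underside; +x points away from the robot, +y left (at yaw 0). Two fixed aluminium strips 25 mm wide rise 18 mm above its top: the far one along y, inner face at x = +100 mm (y -190 to +165); the left one along x, inner face at y = +140 mm (x -60 to +100).
- corner (a point): The inner corner of the two fixed strips, on the board's top surface; its axes are the board's.
- panel: Loose glass panel with lead lines in a wooden frame, flat, 100 mm (its x) by 140 mm (its y), 15 mm thick, about 0.3 kg, lying on the board, askew by up to 17 degrees. Origin: centre of its underside. Seated, its axes are parallel to the board's, its origin is at x = +50, y = +70 mm of the board, a long edge on the far strip and a short edge on the left strip.
- stop_bar (a joint): Travel (m) of the aluminium stop bar, which slides along the far strip to the board's +y; 0 parked at the right, at most 0.18, 0.150 when it meets the seated panel. About 1.5 N of friction; it stays where left. Bar: 96 mm long (board x +2 to +98 mm), 30 mm thick (board y) with its rubber face, top 23 mm above the board; a foot over the far strip rises to 32 mm.
- bar_face (a point): Middle of the bar's rubber face, which looks to the board's +y (to the panel), 11 mm above the board's top; axes are the board's. The black rubber face is 94 mm long, 17 mm tall, 5 mm thick and not for the fingers to push or pull on. The bar's back face, where it is to be pushed, is 30 mm behind it (-y).
- spool: Spool of silvery solder with white flanges, 50 mm in diameter, 35 mm tall, standing on the near left part of the board. Origin: centre of its underside. Leave alone.
- offcut: Small rectangular glass offcut, 50 x 30 x 8 mm, on the near right part of the board. Origin: centre of its underside. Leave alone.
- flux: Brown flux jar with black cap, 44 mm in diameter, 60 mm tall, left of the board. Origin: centre of its underside. Leave alone.
- scissors: Scissors with grey handles lying along their x, about 150 mm long, 75 mm wide, 10 mm high, right of the board. Origin: near the pivot, on the table. Leave alone.
- dispenser: Flat grey foil tape dispenser, 82 x 60 x 16 mm, left of the board. Origin: its underside. Leave alone.
- brush: Flat flux brush lying on the table right of the board along its x, 150 mm long, 42 mm wide, 20 mm high; origin: middle of its length, on the table. Leave alone.
Things that resemble listed ones, but are neither listed nor needed, are in the scene too. Leave any orange or purple look-alike of the panel alone.

How it is judged:
By the outcome, as a careful person would: the job done as asked, in the order asked, and still so for the second after the job is handed in, with the robot touching nothing.
It also fails if it takes over 54 s, if anything falls off the work surface, if the arm or the gripper's body presses on something with over 40 N, if the wrist force passes 120 N, or if a joint passes its speed limit or range.

### The arm

A 6-joint arm with a two-finger parallel gripper is mounted at the origin on the work surface. World frame = base frame: x ahead of the robot, y to its left, z up, the work surface at z = 0. Lengths are in m, angles in rad, forces in N, time in s.
With the tool pointing down it reaches from about 0.3 to 0.875 m from the base axis. Payload 6.4 kg.
Tool frame: the origin (TCP) lies between the finger pads; the fingertips stand 25 mm ahead of it and the grasp point (between the pads) lies 6 mm ahead of it; z points along the fingers, y is the line along which they close (so a half turn about z gives the same grasp; the last joint's range is limited). The gripper opens to 85 mm and grips with 20 to 120 N. Pads are 22 mm wide; open, the fingers measure 114 mm over their backs; the gripper's body (76 mm by 85 mm) begins 54 mm behind the grasp point. The pads swing forward as they close: fully open they stand 13 mm farther back than shut.
Start: joints at [0.953, 0.181, 1.607, -0, 1.354, -0.206], TCP at [0.23, 0.527, 0.256] pointing down, gripper open.
Joint ranges: [-2.99, 2.99], [-0.89, 2.07], [0.3, 2.58], [-1.14, 4.28], [0, 2.63], [-3.12, 3.12]. Speed limits (rad/s): [2.57, 2.57, 3.01, 3.14, 3.14, 3.14].

### API

Orientations are given as a unit quaternion [w, x, y, z].
In Python, from bench import ctrl gives the robot as it stands.
- The arm moves only by the tool servo_tool, never from a script. Its argument "series" is text: rows parted by semicolons, each of 7 numbers parted by spaces: the gripper command: -1 is fully open, 1 is shut, values between are in proportion, then the shift along the tool's x, y, z in m, then the turn, a rotation vector about the tool's x, y, z in degrees. A call has 1 to 12 rows; each row is the pose to reach, as a shift and turn from the pose commanded when the call began, along the tool's axes at that moment; what a row does not reach only later rows make up. A row lasts 1/12 s, in which the tool goes at most 41.7 mm and 7.16 degrees, less where a joint would pass 70% of its speed; a pose out of reach is approached as far as the arm can. A call with a gripper value outside its range is refused whole. The fingers move at their own pace and stop on an object; the grip force is fixed at half the most. Time passes only in rows, so rows that repeat a pose let the fingers close. It gives the time, the measured TCP pose, the force, the opening and the grip force at its end, in the units of the state.
- ctrl.get_obs(): the state, without advancing time (a new reading comes with each control period).
- ctrl.camera(name): name is "scene" or "side" or "wrist"; returns a dict with "img" (384x512x3 uint8, red, green, blue), "z_map" (384x512 float32, m along the optical axis (not along the pixel's ray), 0 where there is no reading), "fovy" (degrees; the focal length in pixels is half the picture's height over the tangent of half this angle, whatever the lens; pixels are square), "cx", "cy" (the principal point, pixels), "extrinsics" (4x4, takes a point from camera to world coordinates); the wrist camera has in their place "T_tool_cam" (4x4, takes a point from camera to tool coordinates, whose origin is the TCP and whose axes are the flange's). Camera axes: x right, y down, z forward; pixel columns grow to the right and rows downward; lengths in m; the calibration is good to about 2 mm. A picture is of the moment at which its call begins: read the wrist's pose just before it.
- ctrl.hand_in(): hands the job in; it is judged then, once.
The state is a dict: "time_s": time; "q": joint angles; "dq": joint speeds; "joint_efforts": joint torques, N m; "eef_pos": TCP position; "eef_rot": TCP orientation; "wrist_force": force on the tool from outside, world axes, zero at the start; "torque": the same for the moment, N m; "opening": opening from 0.0 (shut) to 1.0 (fully open); "grasp_force": force on a finger pad.
Only numpy, scipy, OpenCV 4.12 (cv2) and the standard library are available. Lean on these libraries where they do the work, as an engineer would, in place of code of your own. Each camera call takes 0.05 s, during which the arm holds its last target. There are 200 camera calls.

## Working session

There is one attempt and no reset: what is moved stays moved. The work goes in short steps, Python scripts to look and compute and a tool call to move; the robot and the scene stay as the last step left them, time stands still between calls to the robot, and variables do not carry over. Pictures are saved under pics/ and viewed, at most 10 in all, crops included, and the job is handed in when it is done.

Besides the shell and the picture viewer there is one more tool, called after "Call:" as a command line: name --argument value ..., lists and objects as JSON in quotes. servo_tool: Moves the arm, as the interface text tells. Its arguments: {"type":"object","properties":{"series":{"type":"string"}},"required":["series"]}

```bash
mkdir -p pics; cat > h.py <<'E'
import numpy as np, cv2
from bench import ctrl
from scipy.spatial.transform import Rotation as R
def cloud(c):
    h,w=c["z_map"].shape; f=h/2/np.tan(np.radians(c["fovy"])/2)
    v,u=np.mgrid[:h,:w]; z=c["z_map"]
    p=np.stack([(u-c["cx"])/f*z,(v-c["cy"])/f*z,z],-1)
    T=np.array(c["extrinsics"]); return p@T[:3,:3].T+T[:3,3]
def save(n,img): cv2.imwrite(f"pics/{n}.png",img[...,::-1])
E
python3 - <<'E'
from h import *
o=ctrl.get_obs(); print(o)
a=ctrl.camera("scene"); b=ctrl.camera("side")
np.savez("c0.npz",a=a["img"],b=b["img"],pa=cloud(a),pb=cloud(b))
save("scene0",a["img"]); save("side0",b["img"])
print(a["extrinsics"],b["extrinsics"])
E
```

```text
{'time_s': 0.0, 'q': array([ 9.52685278e-01,  1.81545392e-01,  1.60800756e+00,  2.45560628e-05,
        1.35377409e+00, -2.06293871e-01]), 'dq': array([ 0.00035006, -0.00088519, -0.00023062,  0.0015565 , -0.00100851,
        0.00011663]), 'joint_efforts': array([-3.74062347e-04, -4.44858599e+01, -3.51343775e+01, -3.08111987e-05,
        8.75675498e-03,  1.23058931e-05]), 'eef_pos': array([0.22983592, 0.52652146, 0.25538187]), 'eef_rot': array([-3.58405710e-04,  2.04459161e-01,  9.78874711e-01, -7.89754937e-04]), 'wrist_force': array([ 0.2564925 , -0.04544349,  1.07079198]), 'torque': array([-0.06131315,  0.03336742,  0.00629032]), 'grasp_force': 0.0, 'opening': 0.9990016170664091}
[[-0.72312225  0.35689983 -0.59136852  1.15190242]
 [ 0.69061983  0.38817356 -0.61021761  0.70820256]
 [ 0.01176706 -0.84967276 -0.52717904  0.63452743]
 [ 0.          0.          0.          1.        ]] [[ 0.77283723 -0.49153916  0.40138743  0.11852111]
 [-0.63460007 -0.60091438  0.48598834 -0.46553956]
 [ 0.00231718 -0.63031038 -0.77633978  0.83844464]
 [ 0.          0.          0.          1.        ]]
```

View pics/scene0.png

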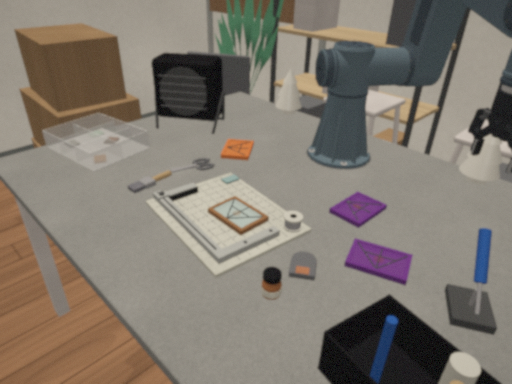

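View pics/side0.png

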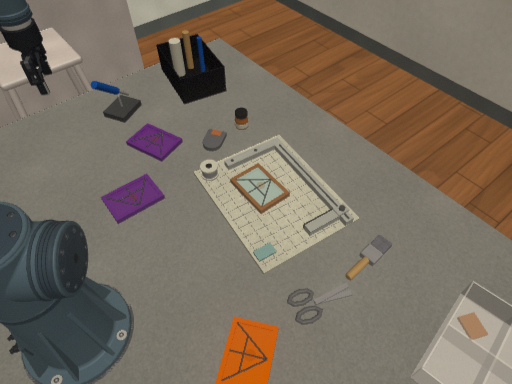

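Candidates for the panel, by side-image pixel: the wood-framed panel on the board (260,188), purple panels at (154,142) and (133,198), and an orange one at (248,350). The one at (260,188), scene (238,213), matches the description. The stop bar is at side (323,222), with its foot at (343,210). Next I measure the board, panel and bar.

```bash
cat > m.py <<'E'
from h import *
import sys
def rect(P):
    (c,s,a)=cv2.minAreaRect((P[:,:2]*1000).astype(np.float32)); return np.round(c,1),np.round(s,1),round(a,2)
def ortho(img,P,x0,x1,y0,y1,res=1000,zr=(0,.1)):
    # top view: up=+x, left=+y
    H=int((x1-x0)*res);W=int((y1-y0)*res);o=np.zeros((H,W,3),np.uint8)
    p=P.reshape(-1,3);k=(p[:,2]>zr[0])&(p[:,2]<zr[1]);r=((x1-p[:,0])*res).astype(int);c=((y1-p[:,1])*res).astype(int)
    k&=(r>=0)&(r<H)&(c>=0)&(c<W);o[r[k],c[k]]=img.reshape(-1,3)[k];return o
E
python3 - <<'E'
from m import *
d=np.load("c0.npz")
for i,pi in(("a","pa"),("b","pb")):
    img=d[i];P=d[pi];hsv=cv2.cvtColor(img,cv2.COLOR_RGB2HSV)
    roi=np.zeros(img.shape[:2],np.uint8)
    if i=="b": roi[130:275,190:362]=1
    else: roi[168:268,144:312]=1
    m=(roi>0)&(P[...,2]>.007)&(P[...,2]<.05)
    n,l,s,_=cv2.connectedComponentsWithStats(m.astype(np.uint8)); k=1+np.argmax(s[1:,4]); B=P[l==k]
    print(i,"board",rect(B),len(B), "table z",np.median(P[(roi>0)&(l!=k)][:,2]))
    w=m&(hsv[...,1]>90)&(hsv[...,0]<20)
    n,l,s,_=cv2.connectedComponentsWithStats(w.astype(np.uint8)); k=1+np.argmax(s[1:,4]);print("panel",rect(P[l==k]),s[k],P[l==k][:,2].mean())
    t=m&(P[...,2]>.033); print("tall",rect(P[t]),t.sum())
    zs=P[m][:,2]; print(np.histogram(zs,bins=np.arange(.006,.052,.002)))
c=cv2.resize(d["b"][125:275,185:365],None,fx=4,fy=4,interpolation=cv2.INTER_CUBIC);save("crop0",c)
E
```

```text
a board (array([570.2,  19.5]), array([384.4, 302.9]), 82.56) 9032 table z 0.0008497957911096088
panel (array([554.6,  57.1]), array([136.8, 101.4]), 88.62) [209 197  59  37 352] 0.02566566828645921
tall (array([568.7,  26.1]), array([357.2, 255. ]), 84.97) 474
(array([  50,  182, 1390, 2933,  865,  385,  265,  250,  191,  491,  632,
        515,  811,  202,   98,   88,   30,    7,   14,   24,  106,   56]), array([0.006, 0.008, 0.01 , 0.012, 0.014, 0.016, 0.018, 0.02 , 0.022,
       0.024, 0.026, 0.028, 0.03 , 0.032, 0.034, 0.036, 0.038, 0.04 ,
       0.042, 0.044, 0.046, 0.048, 0.05 ]))
b board (array([568.6,  19.6]), array([382.7, 301.9]), 82.68) 12047 table z -0.0003176415522617715
panel (array([555.5,  60.4]), array([154.8, 110.8]), 88.59) [230 163  60  51 611] 0.02447666900631603
tall (array([563.6,  14.7]), array([377.4, 259.4]), 84.29) 618
(array([  78, 1163, 3550, 2699,  689,  289,  277,  234,  421,  729,  634,
        629,  451,  173,  182,   79,   34,   19,   31,   69,   97,   19]), array([0.006, 0.008, 0.01 , 0.012, 0.014, 0.016, 0.018, 0.02 , 0.022,
       0.024, 0.026, 0.028, 0.03 , 0.032, 0.034, 0.036, 0.038, 0.04 ,
       0.042, 0.044, 0.046, 0.048, 0.05 ]))
```

View pics/crop0.png

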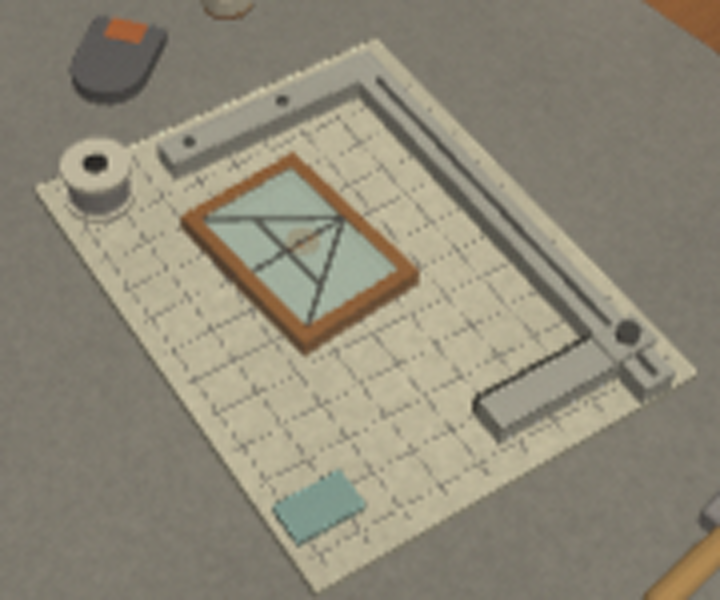

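The crop confirms the wooden panel, the bar with its black rubber face toward the panel, the offcut at lower left and the spool at upper left. I'll move over the board for a wrist view.

Call:
servo_tool --series "1 -0.515 -0.33 -0.05 0 0 -16.2;1 -0.515 -0.33 -0.05 0 0 -16.2;1 -0.515 -0.33 -0.05 0 0 -16.2;1 -0.515 -0.33 -0.05 0 0 -16.2;1 -0.515 -0.33 -0.05 0 0 -16.2;1 -0.515 -0.33 -0.05 0 0 -16.2;1 -0.515 -0.33 -0.05 0 0 -16.2;1 -0.515 -0.33 -0.05 0 0 -16.2;1 -0.515 -0.33 -0.05 0 0 -16.2;1 -0.515 -0.33 -0.05 0 0 -16.2;1 -0.515 -0.33 -0.05 0 0 -16.2;1 -0.515 -0.33 -0.05 0 0 -16.2"

```text
time_s: 1.1
eef_pos: [0.5042, 0.1158, 0.2965]
eef_rot: [-0.0, 0.065, 0.998, 0.0]
wrist_force: [0.4, 0.7, -0.0]
opening: -0.0
grasp_force: 0.0
```

```bash
cat >> h.py <<'E'
def tf():
    o=ctrl.get_obs();T=np.eye(4);T[:3,:3]=R.from_quat(np.roll(o["eef_rot"],-1)).as_matrix();T[:3,3]=o["eef_pos"];return T,o
def wrist():
    T,o=tf();c=ctrl.camera("wrist");c["extrinsics"]=T@np.array(c["T_tool_cam"]);return c
def goto(x,y,z,yaw):
    "shift in tool axes to world x,y,z of the TCP; yaw = direction (deg) of tool y"
    T,o=tf();t=np.radians(yaw);ty=np.array([np.cos(t),np.sin(t),0]);tz=np.array([0,0,-1.]);G=np.c_[np.cross(ty,tz),ty,tz]
    print("shift",np.round(T[:3,:3].T@(np.array([x,y,z])-T[:3,3]),4),"turn",np.round(np.degrees(R.from_matrix(T[:3,:3].T@G).as_rotvec()),2))
E
python3 - <<'E'
from h import *
T,o=tf();print(o["time_s"],o["eef_pos"],np.round(T[:3,:3],3),o["q"])
c=ctrl.camera("wrist");print(np.round(c["T_tool_cam"],3),c["fovy"])
goto(.50,.02,.38,82.6)
E
```

```text
1.1 [0.50416242 0.11581589 0.29649202] [[-0.992  0.129 -0.   ]
 [ 0.129  0.992  0.   ]
 [ 0.     0.    -1.   ]] [-3.99273753e-03  1.76701719e-02  1.70254901e+00  9.61572866e-05
  1.42166449e+00 -1.44555623e+00]
[[-0.    -0.956 -0.293  0.074]
 [ 1.    -0.    -0.     0.001]
 [ 0.    -0.293  0.956 -0.118]
 [ 0.     0.     0.     1.   ]] 71.9477831592843
shift [-0.0041 -0.0904 -0.0824] turn [-0.21  0.22 -0.27]
```

Call:
servo_tool --series "1 -0.004 -0.09 -0.08 0 0 0;1 -0.004 -0.09 -0.08 0 0 0;1 -0.004 -0.09 -0.08 0 0 0;1 -0.004 -0.09 -0.08 0 0 0;1 -0.004 -0.09 -0.08 0 0 0;1 -0.004 -0.09 -0.08 0 0 0"

```text
time_s: 1.65
eef_pos: [0.4956, 0.0285, 0.3755]
eef_rot: [-0.001, 0.065, 0.998, 0.0]
wrist_force: [0.5, -0.0, -0.5]
opening: -0.002
grasp_force: 0.0
```

```bash
python3 - <<'E'
from m import *
c=wrist();P=cloud(c);np.savez("w0.npz",img=c["img"],P=P,K=[c["fovy"],c["cx"],c["cy"]],T=c["extrinsics"])
save("w0",c["img"]);save("w0top",ortho(c["img"],P,.38,.78,-.22,.26,1000))
m=P[...,2]
m=(P[...,2]>.006)&(P[...,2]<.05)&(P[...,0]>.38)
n,l,s,_=cv2.connectedComponentsWithStats(m.astype(np.uint8));k=1+np.argmax(s[1:,4]);print(rect(P[l==k]),s[k])
E
```

```text
(array([569.9,  19.6]), array([380.8, 297.6]), 82.56) [  142   110   217   151 28635]
```

View pics/w0.png

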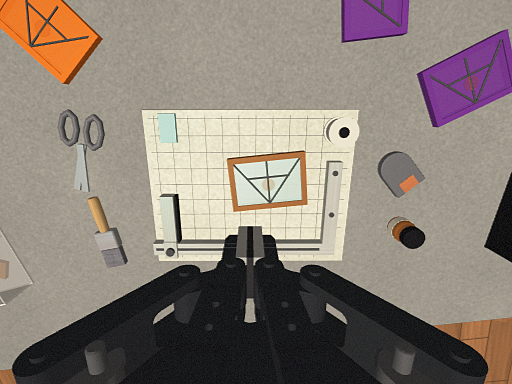

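View pics/w0top.png

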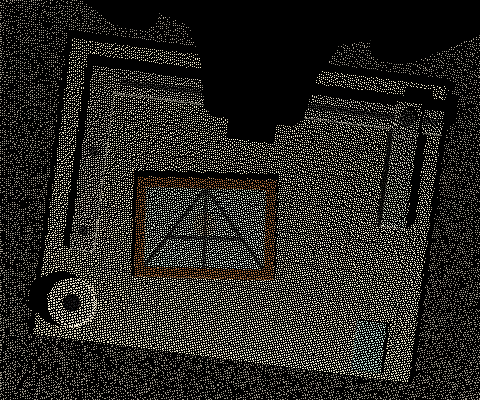

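The wrist view shows the panel at (268,180), bar at (170,222), spool at (343,131), offcut at (167,128) and the left strip at (333,205). Top view: panel spans x 134–277, y 175–277. Now board-frame numbers.

```bash
cat >> m.py <<'E'
BC=np.array([.570,.0195]);BY=-7.44
def Rb(): 
    t=np.radians(BY);return np.array([[np.cos(t),-np.sin(t)],[np.sin(t),np.cos(t)]])
def tob(p): return (np.asarray(p)[...,:2]-BC)@Rb()
def tow(b): return np.asarray(b)@Rb().T+BC
def frame_mask(img):
    h=cv2.cvtColor(img,cv2.COLOR_RGB2HSV);return (h[...,1]>95)&(h[...,0]<18)&(h[...,2]>60)
def panel(img,P):
    """near/far/left/right edge lines of panel in board frame from cloud of wood pixels at the top"""
    m=frame_mask(img)&(P[...,2]>.019)&(P[...,2]<.036);b=tob(P);m&=(np.abs(b[...,0])<.15)&(np.abs(b[...,1])<.19)
    n,l,s,_=cv2.connectedComponentsWithStats(cv2.dilate(m.astype(np.uint8),np.ones((3,3))));k=1+np.argmax(s[1:,4])
    q=b[m&(l==k)].astype(np.float32)*1000;return cv2.minAreaRect(q)
E
python3 - <<'E'
from m import *
d=np.load("w0.npz");img,P=d["img"],d["P"];b=tob(P)*1000;z=P[...,2]*1000
print("panel",panel(img,P), "z",np.median(z[frame_mask(img)&(abs(b[...,0])<120)&(abs(b[...,1])<150)]))
s=(z>26)&(z<34)
L=s&(abs(b[...,1]-152)<25)&(b[...,0]>-70)&(b[...,0]<90);print("left strip y",np.percentile(b[L][:,1],[2,50,98]),"x min",np.percentile(b[L][:,0],1))
F=s&(abs(b[...,0]-112)<25)&(abs(b[...,1])<190);print("far x",np.percentile(b[F][:,0],[2,50,98]))
B=(z>32)&(z<38)&(b[...,1]<-100)&(b[...,0]<90)&(b[...,0]>-20);print("bar y",np.percentile(b[B][:,1],[2,50,98]),"x",np.percentile(b[B][:,0],2),B.sum())
S=(z>42)&(z<55)&(b[...,0]<-50)&(b[...,1]>80);print("spool",rect(P[S]),b[S].mean(0))
t=(abs(b[...,0])<140)&(abs(b[...,1])<180)&(z<17);print("board z",np.median(z[t]))
E
```

```text
panel ((-22.570083618164062, 32.85483932495117), (100.32828521728516, 139.71864318847656), 5.7427144050598145) z 27.270436149408994
left strip y [140.0812568  152.0025867  164.65951877] x min -60.27882959865004
far x [ 90.11498983 109.6510827  123.40757971]
bar y [-165.7237307  -152.72511302 -138.20147245] x 2.679160604971241 641
spool (array([477.2, 187.5]), array([49.4, 48.9]), 1.72) [-114.10233577  154.3744263 ]
board z 12.378438079032051
```

```bash
cat >> m.py <<'E'
def gob(bx,by,z,rel):
    "rel: tool y direction relative to board x axis (deg)"
    w=tow([bx/1000,by/1000]);print(np.round(w,4));goto(w[0],w[1],z,BY+rel)
def where():
    T,o=tf();print("board mm",np.round(tob(T[:3,3])*1000,1),"z",round(T[2,3]*1000,1),"yaw rel",round(np.degrees(np.arctan2(T[1,1],T[0,1]))-BY,2),"t",o["time_s"],"F",np.round(o["wrist_force"],1),"op",round(o["opening"],2))
E
python3 - <<'E'
from m import *
where();gob(-110,28,.06,90)
E
```

```text
board mm [-75.2  -0.3] z 375.0 yaw rel 90.08 t 1.7 F [-0.5  0.4  0.1] op -0.0
[0.4646 0.0615]
shift [0.034  0.0282 0.3151] turn [ 0.03 -0.14  0.08]
```

Call:
servo_tool --series "-1 0.034 0.028 0.1 0 0 0;-1 0.034 0.028 0.315 0 0 0;-1 0.034 0.028 0.315 0 0 0;-1 0.034 0.028 0.315 0 0 0;-1 0.034 0.028 0.315 0 0 0;-1 0.034 0.028 0.315 0 0 0;-1 0.034 0.028 0.315 0 0 0;-1 0.034 0.028 0.315 0 0 0;-1 0.034 0.028 0.315 0 0 0;-1 0.034 0.028 0.315 0 0 0;-1 0.034 0.028 0.315 0 0 0;-1 0.034 0.028 0.315 0 0 0"

```text
time_s: 2.7
eef_pos: [0.4678, 0.0603, 0.0637]
eef_rot: [0.002, 0.064, 0.998, -0.0]
wrist_force: [0.5, 0.2, 0.4]
opening: 1.003
grasp_force: 0.0
```

```bash
python3 - <<'E'
from m import *
where();gob(-110,28,.03,90)
c=wrist();save("w1",c["img"]);P=cloud(c)
b=tob(P)*1000;z=P[...,2]*1000
T,o=tf();q=(P-T[:3,3])@T[:3,:3]*1000
m=(q[...,2]>-25)&(abs(q[...,0])<30)&(abs(q[...,1])<65)&(z>33)
print(m.sum(),[np.percentile(q[m][:,i],[1,50,99]).round(1) for i in range(3)])
E
```

```text
board mm [-106.6   27.2] z 63.7 yaw rel 90.08 t 2.7 F [0.5 0.2 0.4] op 1.0
[0.4646 0.0615]
shift [0.0036 0.0008 0.0337] turn [0.   0.23 0.08]
3687 [array([-10.4,   6.9,  11.6]), array([-55.1, -41.5,  56.3]), array([-24.8,  -9.8,  10.5])]
```

View pics/w1.png

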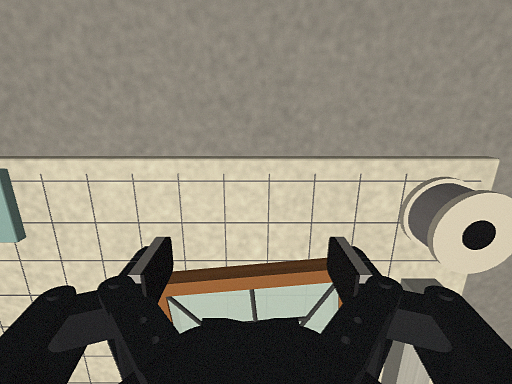

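Fingers in view are at (150,265) and (350,265), clear of the spool at (450,230) and behind the panel's near edge at (255,272). I'll descend.

Call:
servo_tool --series "-1 0 0 0.015 0 0 0;-1 0 0 0.031 0 0 0;-1 0 0 0.031 0 0 0;-1 0 0 0.031 0 0 0"

```text
time_s: 3.08
eef_pos: [0.4663, 0.06, 0.0314]
eef_rot: [0.0, 0.065, 0.998, -0.0]
wrist_force: [0.1, -0.1, -0.9]
opening: 0.998
grasp_force: 0.0
```

```bash
python3 -c "
from m import *
where()"
```

```text
board mm [-108.1   26.8] z 31.4 yaw rel 90.04 t 3.0833 F [ 0.1 -0.1 -0.9] op 1.0
```

Call:
servo_tool --series "-1 -0.01 0 0.002 0 0 0;-1 -0.018 0 0.002 0 0 0;-1 -0.024 0 0.002 0 0 0;-1 -0.029 0 0.002 0 0 0;-1 -0.034 0 0.002 0 0 0;-1 -0.039 0 0.002 0 0 0;-1 -0.044 0 0.002 0 0 0;-1 -0.049 0 0.002 0 0 0;-1 -0.054 0 0.002 0 0 0;-1 -0.059 0 0.002 0 0 0;-1 -0.064 0 0.002 0 0 0;-1 -0.068 0 0.002 0 0 0"

```text
time_s: 4.08
eef_pos: [0.5341, 0.0513, 0.0285]
eef_rot: [0.0, 0.065, 0.998, -0.0]
wrist_force: [-0.9, -0.3, -0.1]
opening: 1.005
grasp_force: 0.7
```

```bash
python3 - <<'E'
from m import *
where()
for n in("side","scene"):
    c=ctrl.camera(n);P=cloud(c)
    print(n,panel(c["img"],P))
E
```

```text
board mm [-39.7  26.9] z 28.5 yaw rel 90.04 t 4.0833 F [-0.9 -0.3 -0.1] op 1.01
side ((20.379825592041016, 28.04857635498047), (103.57157135009766, 142.2052459716797), 0.24272921681404114)
scene ((22.06329345703125, 31.753185272216797), (140.38442993164062, 108.64667510986328), 87.72348022460938)
```

Call:
servo_tool --series "-1 -0.004 0 0 0 0 0;-1 -0.008 0 0 0 0 0;-1 -0.012 0 0 0 0 0;-1 -0.016 0 0 0 0 0;-1 -0.019 0 0 0 0 0;-1 -0.022 0 0 0 0 0;-1 -0.024 0 0 0 0 0;-1 -0.026 0 0 0 0 0;-1 -0.027 0 0 0 0 0;-1 -0.028 0 0 0 0 0;-1 -0.029 0 0 0 0 0;-1 -0.029 0 0 0 0 0"

```text
time_s: 5.18
eef_pos: [0.5617, 0.0477, 0.0285]
eef_rot: [-0.001, 0.064, 0.998, 0.0]
wrist_force: [-4.4, 0.1, 3.1]
opening: 1.003
grasp_force: 2.0
```

Call:
servo_tool --series "-1 -0.001 0 0 0 0 0;-1 -0.001 0 0 0 0 0;-1 -0.002 0 0 0 0 0;-1 -0.002 0 0 0 0 0"

```text
time_s: 5.52
eef_pos: [0.5617, 0.0478, 0.0281]
eef_rot: [-0.003, 0.064, 0.998, 0.0]
wrist_force: [-11.6, 0.1, 8.8]
opening: 1.0
grasp_force: 5.4
```

```bash
python3 - <<'E'
from m import *
where()
for n in("side","scene"):
    c=ctrl.camera(n);P=cloud(c)
    print(n,panel(c["img"],P))
E
```

```text
board mm [-11.9  27. ] z 28.1 yaw rel 90.07 t 5.5167 F [-11.6   0.1   8.8] op 1.0
side ((49.12810516357422, 27.072349548339844), (140.59173583984375, 102.52350616455078), 89.76399230957031)
scene ((20.26683807373047, 47.74531936645508), (162.8211669921875, 77.43075561523438), 57.883453369140625)
```

Call:
servo_tool --series "-1 0.015 0 0 0 0 0;-1 0.03 0 0 0 0 0;-1 0.03 0 -0.03 0 0 0;-1 0.03 0 -0.07 0 0 0;-1 0.03 0 -0.1 0 0 0;0 0.01 -0.02 -0.1 0 0 7;0 -0.02 -0.04 -0.1 0 0 14;0 -0.04 -0.06 -0.1 0 0 21;0 -0.06 -0.08 -0.1 0 0 28;0 -0.06 -0.1 -0.1 0 0 35;0 -0.06 -0.1 -0.1 0 0 42;0 -0.06 -0.1 -0.1 0 0 49"

```text
time_s: 6.62
eef_pos: [0.6115, -0.0613, 0.1286]
eef_rot: [0.001, 0.476, 0.879, 0.0]
wrist_force: [-0.1, -0.1, -0.4]
opening: 0.503
grasp_force: 0.0
```

Call:
servo_tool --series "0 0 0 0 0 0 7;0 0 0 0 0 0 14;0 0 0 0 0 0 21;0 0 0 0 0 0 28;0 0 0 0 0 0 35;0 0 0 0 0 0 41;0 0 0 0 0 0 41;0 0 0 0 0 0 41"

```text
time_s: 7.28
eef_pos: [0.6111, -0.0596, 0.1287]
eef_rot: [0.001, 0.75, 0.661, 0.0]
wrist_force: [0.8, 0.3, -0.5]
opening: 0.504
grasp_force: 0.0
```

```bash
python3 - <<'E'
from m import *
where();gob(50,-78,.045,0)
c=wrist();P=cloud(c);print(panel(c["img"],P))
T,o=tf();q=(P-T[:3,3])@T[:3,:3]*1000
m=(q[...,2]>-25)&(q[...,2]<35)&(abs(q[...,0])<30)&(abs(q[...,1])<65)
print(m.sum(),[np.percentile(q[m][:,i],[1,50,99]).round(1) for i in range(3)])
c=ctrl.camera("side");print(panel(c["img"],cloud(c)))
E
```

```text
board mm [ 51.  -73.1] z 128.7 yaw rel 0.22 t 7.2833 F [ 0.8  0.3 -0.5] op 0.5
[ 0.6095 -0.0643]
shift [-0.0048 -0.0012  0.0837] turn [0.07 0.01 0.22]
((49.184967041015625, 17.845027923583984), (100.56340026855469, 118.25100708007812), 0.1425904482603073)
3714 [array([-9.7,  8. , 14.2]), array([-44.6,   0.1,  44.7]), array([-24.8,  -8.6,  19.9])]
((48.82703399658203, 27.889480590820312), (103.87641143798828, 143.29539489746094), 0.10647386312484741)
```

Call:
servo_tool --series "0 -0.005 -0.003 0.03 0 0 0.2;0 -0.005 -0.003 0.06 0 0 0.2;0 -0.005 -0.003 0.08 0 0 0.2;0 -0.005 -0.003 0.09 0 0 0.2;0 -0.005 -0.003 0.09 0 0 0.2;0 -0.005 -0.003 0.09 0 0 0.2"

```text
time_s: 7.88
eef_pos: [0.6075, -0.0641, 0.0387]
eef_rot: [0.0, 0.752, 0.659, 0.0]
wrist_force: [0.3, -0.3, 0.2]
opening: 0.496
grasp_force: 0.0
```

Call:
servo_tool --series "0 0.01 0 0 0 0 0;0 0.018 0 0 0 0 0;0 0.023 0 0 0 0 0;0 0.027 0 0 0 0 0;0 0.031 0 0 0 0 0;0 0.035 0 0 0 0 0;0 0.039 0 0 0 0 0;0 0.043 0 0 0 0 0;0 0.047 0 0 0 0 0;0 0.051 0 0 0 0 0;0 0.054 0 0 0 0 0;0 0.056 0 0 0 0 0"

```text
time_s: 8.88
eef_pos: [0.6145, -0.0081, 0.0385]
eef_rot: [-0.0, 0.752, 0.659, 0.0]
wrist_force: [-0.9, -3.1, 2.5]
opening: 0.498
grasp_force: 1.7
```

```bash
python3 - <<'E'
from m import *
where()
c=ctrl.camera("side");print(panel(c["img"],cloud(c)))
E
```

```text
board mm [ 47.7 -21.6] z 38.5 yaw rel -0.14 t 8.8833 F [-0.9 -3.1  2.5] op 0.5
((47.45323944091797, 59.924903869628906), (143.6102294921875, 100.85395050048828), 89.20944213867188)
```

Call:
servo_tool --series "0 0.003 0 0 0 0 0;0 0.005 0 0 0 0 0;0 0.007 0 0 0 0 0;0 0.009 0 0 0 0 0;0 0.01 0 0 0 0 0;0 0.011 0 0 0 0 0;0 0.012 0 0 0 0 0;0 0.012 0 0 0 0 0"

```text
time_s: 9.6
eef_pos: [0.6161, 0.0026, 0.0385]
eef_rot: [0.001, 0.752, 0.659, -0.0]
wrist_force: [-0.6, -5.6, 0.4]
opening: 0.497
grasp_force: 3.1
```

```bash
python3 - <<'E'
from m import *
where()
c=ctrl.camera("side");print(panel(c["img"],cloud(c)))
E
```

```text
board mm [ 48.  -10.8] z 38.5 yaw rel -0.13 t 9.6 F [-0.6 -5.6  0.4] op 0.5
((47.3184814453125, 70.5282974243164), (143.2678985595703, 100.38219451904297), 89.61094665527344)
```

Call:
servo_tool --series "0 0.001 0 0 0 0 0;0 0.002 0 0 0 0 0;0 0.002 0 0 0 0 0;0 0.002 0 0 0 0 0"

```text
time_s: 9.98
eef_pos: [0.6163, 0.0027, 0.0385]
eef_rot: [0.001, 0.752, 0.659, -0.001]
wrist_force: [-1.2, -12.5, 1.1]
opening: 0.498
grasp_force: 6.6
```

Call:
servo_tool --series "0 -0.015 0 0 0 0 0;0 -0.03 0 0 0 0 0;0 -0.03 0 -0.03 0 0 0;0 -0.03 0 -0.07 0 0 0;0 -0.03 0 -0.1 0 0 0;-1 0 -0.02 -0.1 0 0 -7;-1 0.03 -0.04 -0.1 0 0 -14;-1 0.06 -0.06 -0.1 0 0 -21;-1 0.08 -0.08 -0.1 0 0 -28;-1 0.08 -0.085 -0.1 0 0 -35;-1 0.08 -0.085 -0.1 0 0 -42;-1 0.08 -0.085 -0.1 0 0 -49"

```text
time_s: 10.98
eef_pos: [0.542, 0.0963, 0.1384]
eef_rot: [-0.0, 0.408, 0.913, 0.0]
wrist_force: [0.6, -0.2, -0.1]
opening: 0.999
grasp_force: 0.0
```

Call:
servo_tool --series "-1 0 0 0 0 0 -7;-1 0 0 0 0 0 -14;-1 0 0 0 0 0 -21;-1 0 0 0 0 0 -28;-1 0 0 0 0 0 -35;-1 0 0 0 0 0 -41.2;-1 0 0 0 0 0 -41.2;-1 0 0 0 0 0 -41.2"

```text
time_s: 11.65
eef_pos: [0.5426, 0.0955, 0.1384]
eef_rot: [-0.0, 0.066, 0.998, 0.0]
wrist_force: [-0.3, 0.3, -0.0]
opening: 0.998
grasp_force: 0.0
```

```bash
python3 - <<'E'
from m import *
where();gob(-35,65,.028,90)
for n in("side","scene","wrist"):
    c=wrist() if n=="wrist" else ctrl.camera(n);P=cloud(c)
    print(n,panel(c["img"],P))
    if n=="side": save("s1",cv2.resize(c["img"][125:275,185:365],None,fx=4,fy=4,interpolation=cv2.INTER_CUBIC))
E
```

```text
board mm [-37.   71.8] z 138.4 yaw rel 89.82 t 11.65 F [-0.3  0.3 -0. ] op 1.0
[0.5437 0.0885]
shift [-0.0021 -0.0069  0.1104] turn [ 0.03 -0.02 -0.18]
side ((47.78822326660156, 69.76229858398438), (102.0522232055664, 142.44219970703125), 0.369411438703537)
scene ((8.564440727233887, 63.01353454589844), (38.712589263916016, 129.48056030273438), 14.865716934204102)
wrist ((49.192325592041016, 70.46558380126953), (101.61280059814453, 140.6030731201172), 0.23476791381835938)
```

View pics/s1.png

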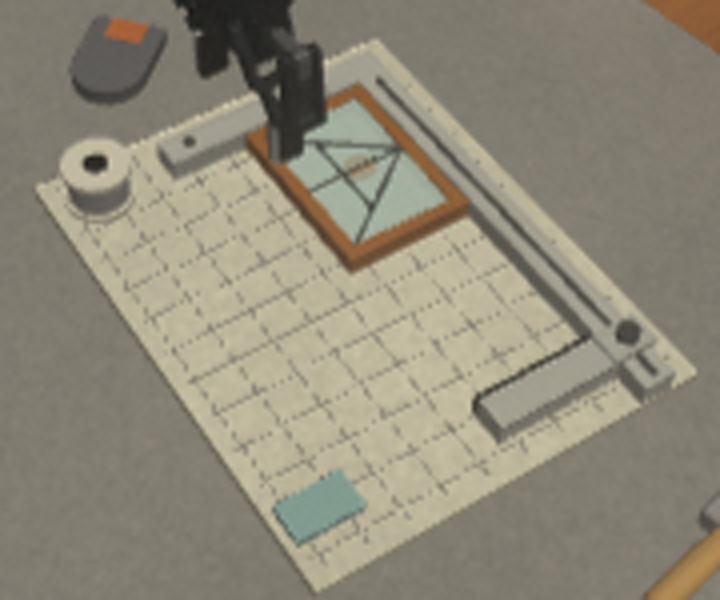

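The panel at crop (355,175) sits in the corner with its edges parallel to the strips. I'll re-seat it gently in x.

Call:
servo_tool --series "-1 -0.002 -0.007 0.03 0 0 0;-1 -0.002 -0.007 0.06 0 0 0;-1 -0.002 -0.007 0.09 0 0 0;-1 -0.002 -0.007 0.108 0 0 0;-1 -0.002 -0.007 0.108 0 0 0;-1 -0.002 -0.007 0.108 0 0 0"

```text
time_s: 12.3
eef_pos: [0.543, 0.0887, 0.0298]
eef_rot: [-0.001, 0.065, 0.998, 0.0]
wrist_force: [-0.1, 0.8, 0.2]
opening: 0.995
grasp_force: 0.0
```

Call:
servo_tool --series "-1 -0.006 0 0 0 0 0;-1 -0.012 0 0 0 0 0;-1 -0.017 0 0 0 0 0;-1 -0.02 0 0 0 0 0;-1 -0.022 0 0 0 0 0;-1 -0.023 0 0 0 0 0;-1 -0.024 0 0 0 0 0;-1 -0.025 0 0 0 0 0;-1 -0.025 0 0 0 0 0"

```text
time_s: 13.05
eef_pos: [0.5666, 0.0858, 0.0301]
eef_rot: [-0.002, 0.064, 0.998, 0.0]
wrist_force: [-7.3, 1.4, 6.1]
opening: 1.003
grasp_force: 3.7
```

```bash
python3 - <<'E'
from m import *
where()
c=ctrl.camera("side");print(panel(c["img"],cloud(c)))
E
```

```text
board mm [-11.9  65.3] z 30.1 yaw rel 90.06 t 13.05 F [-7.3  1.4  6.1] op 1.0
((48.81403732299805, 69.31869506835938), (143.263916015625, 101.498779296875), 89.8194580078125)
```

Call:
servo_tool --series "-1 0.015 0 0 0 0 0;-1 0.03 0 0 0 0 0;-1 0.03 0 -0.03 0 0 0;-1 0.03 0 -0.07 0 0 0;-1 0.03 0 -0.1 0 0 0;0 0.01 -0.02 -0.1 0 0 7;0 -0.02 -0.04 -0.1 0 0 14;0 -0.04 -0.06 -0.1 0 0 21;0 -0.058 -0.08 -0.1 0 0 28;0 -0.058 -0.1 -0.1 0 0 35;0 -0.058 -0.1 -0.1 0 0 42;0 -0.058 -0.1 -0.1 0 0 49"

```text
time_s: 14.1
eef_pos: [0.6135, -0.0228, 0.1303]
eef_rot: [0.0, 0.476, 0.879, -0.0]
wrist_force: [-0.5, 0.3, 0.9]
opening: 0.502
grasp_force: 0.0
```

Call:
servo_tool --series "0 0 0 0 0 0 7;0 0 0 0 0 0 14;0 0 0 0 0 0 21;0 0 0 0 0 0 28;0 0 0 0 0 0 35;0 0 0 0 0 0 41;0 0 0 0 0 0 41;0 0 0 0 0 0 41"

```text
time_s: 14.77
eef_pos: [0.6133, -0.0212, 0.1305]
eef_rot: [0.0, 0.75, 0.661, 0.0]
wrist_force: [0.0, -0.6, -0.1]
opening: 0.5
grasp_force: 0.0
```

```bash
python3 - <<'E'
from m import *
where();gob(48,-38,.038,0)
c=ctrl.camera("side");print(panel(c["img"],cloud(c)))
c=wrist();P=cloud(c);print(panel(c["img"],P))
b=tob(P)*1000;z=P[...,2]*1000;B=(z>32)&(z<38)&(b[...,1]<-100)&(b[...,0]<90)&(b[...,0]>-20);print("bar",np.percentile(b[B][:,1],[1,99]),B.sum())
E
```

```text
board mm [ 48.2 -34.8] z 130.5 yaw rel 0.22 t 14.7667 F [ 0.  -0.6 -0.1] op 0.5
[ 0.6127 -0.0244]
shift [-0.0032 -0.0002  0.0925] turn [0.02 0.   0.22]
((48.46529006958008, 70.69568634033203), (102.27973937988281, 144.0382537841797), 0.2554626166820526)
((49.27317810058594, 58.256011962890625), (100.49368286132812, 115.21537017822266), 0.04469675198197365)
bar [-159.8781117  -138.64179971] 1442
```

Call:
servo_tool --series "0 -0.003 0 0.03 0 0 0.2;0 -0.003 0 0.06 0 0 0.2;0 -0.003 0 0.08 0 0 0.2;0 -0.003 0 0.092 0 0 0.2;0 -0.003 0 0.092 0 0 0.2;0 -0.003 0 0.092 0 0 0.2"

```text
time_s: 15.37
eef_pos: [0.6131, -0.0242, 0.0385]
eef_rot: [0.0, 0.752, 0.659, 0.0]
wrist_force: [-0.7, 0.2, 0.1]
opening: 0.498
grasp_force: 0.0
```

Call:
servo_tool --series "0 0.006 0 0 0 0 0;0 0.012 0 0 0 0 0;0 0.018 0 0 0 0 0;0 0.022 0 0 0 0 0;0 0.024 0 0 0 0 0;0 0.026 0 0 0 0 0;0 0.027 0 0 0 0 0;0 0.028 0 0 0 0 0;0 0.028 0 0 0 0 0"

```text
time_s: 16.12
eef_pos: [0.6164, 0.0025, 0.0387]
eef_rot: [0.001, 0.752, 0.659, -0.001]
wrist_force: [-1.4, -4.7, 2.1]
opening: 0.504
grasp_force: 2.5
```

```bash
python3 - <<'E'
from m import *
where()
c=ctrl.camera("side");print(panel(c["img"],cloud(c)))
E
```

```text
board mm [ 48.2 -10.8] z 38.7 yaw rel -0.13 t 16.1167 F [-1.4 -4.7  2.1] op 0.5
((47.7210693359375, 71.17499542236328), (144.8636474609375, 101.89875793457031), 89.71876525878906)
```

Call:
servo_tool --series "0 -0.015 0 0 0 0 0;0 -0.03 0 0 0 0 0;0 -0.03 0 -0.03 0 0 0;0 -0.03 0 -0.07 0 0 0;0 -0.06 -0.004 -0.08 0 0 0;0 -0.1 -0.004 -0.08 0 0 0;0 -0.14 -0.004 -0.08 0 0 0;0 -0.175 -0.004 -0.08 0 0 0;0 -0.19 -0.004 -0.08 0 0 0;0 -0.19 -0.004 -0.08 0 0 0;0 -0.19 -0.004 -0.08 0 0 0"

```text
time_s: 17.08
eef_pos: [0.5868, -0.1855, 0.1183]
eef_rot: [-0.0, 0.753, 0.658, 0.0]
wrist_force: [0.2, 0.6, -0.6]
opening: 0.501
grasp_force: 0.0
```

```bash
python3 - <<'E'
from m import *
where();gob(44,-200,.044,0)
c=wrist();P=cloud(c)
b=tob(P)*1000;z=P[...,2]*1000
B=(z>32)&(z<38)&(b[...,1]<-100)&(b[...,1]>-178)&(b[...,0]<90)&(b[...,0]>-20);print("bar",np.percentile(b[B][:,1],[1,99]),B.sum())
F=(b[...,0]>-20)&(b[...,0]<100)&(b[...,1]<-181)&(b[...,1]>-235);F&=z<60;print("stuff z",np.percentile(z[F],[50,99,100]),F.sum())
save("w2",c["img"])
c=ctrl.camera("side");print(panel(c["img"],cloud(c)))
E
```

```text
board mm [  43.2 -201.1] z 118.3 yaw rel -0.33 t 17.0833 F [ 0.2  0.6 -0.6] op 0.5
[ 0.5877 -0.1845]
shift [0.0011 0.0008 0.0743] turn [-0.02 -0.04 -0.33]
bar [-165.62903627 -138.65537939] 3920
stuff z [ 0.3808018  13.5417452  31.04367302] 6576
((48.15495681762695, 70.42744445800781), (102.94519805908203, 143.6868438720703), 0.00945967249572277)
```

View pics/w2.png

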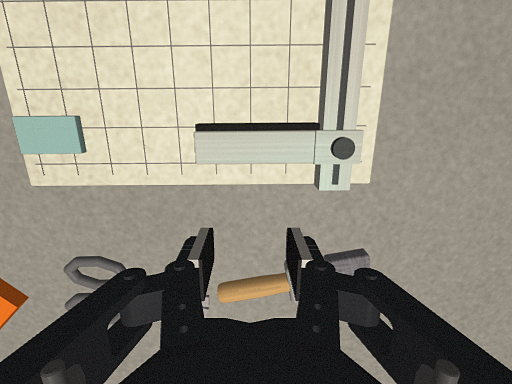

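The bar is at (255,147) with its back clear, the finger pair fits within its length, and the brush at (255,288) lies behind. I'll descend and push.

Call:
servo_tool --series "0 0.002 0.001 0.03 0 0 -0.3;0 0.002 0.001 0.06 0 0 -0.3;0 0.002 0.001 0.073 0 0 -0.3;0 0.002 0.001 0.073 0 0 -0.3;0 0.002 0.001 0.073 0 0 -0.3"

```text
time_s: 17.6
eef_pos: [0.5884, -0.1811, 0.045]
eef_rot: [-0.001, 0.75, 0.661, -0.0]
wrist_force: [-0.2, 0.1, 0.7]
opening: 0.497
grasp_force: 0.0
```

Call:
servo_tool --series "0 0.01 0 0 0 0 0;0 0.016 0 0 0 0 0;0 0.021 0 0 0 0 0;0 0.026 0 0 0 0 0;0 0.032 0 0 0 0 0;0 0.038 0 0 0 0 0;0 0.044 0 0 0 0 0;0 0.05 0 0 0 0 0;0 0.056 0 0 0 0 0;0 0.062 0 0 0 0 0;0 0.068 0 0 0 0 0;0 0.074 0 0 0 0 0"

```text
time_s: 18.6
eef_pos: [0.5981, -0.1083, 0.0455]
eef_rot: [-0.0, 0.751, 0.661, -0.0]
wrist_force: [1.4, -2.0, 2.5]
opening: 0.5
grasp_force: 0.9
```

```bash
cat > bar.py <<'E'
from m import *
where()
c=wrist();P=cloud(c);b=tob(P)*1000;z=P[...,2]*1000
v=c["img"].max(-1)
B=(z>31)&(z<38)&(abs(b[...,0]-50)<40)&(v>110)&(b[...,1]<60)&(b[...,1]>-200);print("bar",np.percentile(b[B][:,1],[1,50,99]) if B.any() else None,B.sum())
c=ctrl.camera("side");P=cloud(c);print(panel(c["img"],P))
b=tob(P)*1000;z=P[...,2]*1000;v=c["img"].max(-1)
B=(z>31)&(z<38)&(b[...,0]>8)&(b[...,0]<85)&(v>110)&(b[...,1]<30)&(b[...,1]>-200);print("side bar",np.percentile(b[B][:,1],[1,50,99]) if B.any() else None,B.sum())
E
python3 bar.py
```

```text
board mm [  44.5 -123.1] z 45.5 yaw rel 0.14 t 18.6 F [ 1.4 -2.   2.5] op 0.5
bar [-111.11208802  -98.44739365  -87.0526449 ] 6772
((48.63437271118164, 70.3979721069336), (104.48429107666016, 144.97108459472656), 0.6140528917312622)
side bar [-133.12369442 -107.74014039  -92.72819102] 21
```

Call:
servo_tool --series "0 0.006 0 0 0 0 0;0 0.013 0 0 0 0 0;0 0.02 0 0 0 0 0;0 0.027 0 0 0 0 0;0 0.034 0 0 0 0 0;0 0.041 0 0 0 0 0;0 0.048 0 0 0 0 0;0 0.055 0 0 0 0 0;0 0.061 0 0 0 0 0;0 0.066 0 0 0 0 0;0 0.07 0 0 0 0 0;0 0.073 0 0 0 0 0"

```text
time_s: 19.7
eef_pos: [0.6074, -0.036, 0.0455]
eef_rot: [-0.0, 0.751, 0.661, -0.0]
wrist_force: [-2.1, -1.9, -1.1]
opening: 0.502
grasp_force: 0.8
```

```bash
python3 bar.py
```

```text
board mm [ 44.3 -50.1] z 45.5 yaw rel 0.16 t 19.7 F [-2.1 -1.9 -1.1] op 0.5
bar [-38.19189188 -25.32893293 -13.80145218] 6865
((48.31159973144531, 70.68292999267578), (102.32917785644531, 142.52174377441406), 0.20654921233654022)
side bar [-61.30368004 -32.61935407 -20.42887083] 39
```

Call:
servo_tool --series "0 0.003 0 0 0 0 0;0 0.005 0 0 0 0 0;0 0.007 0 0 0 0 0;0 0.008 0 0 0 0 0;0 0.009 0 0 0 0 0;0 0.01 0 0 0 0 0;0 0.01 0 0 0 0 0"

```text
time_s: 20.38
eef_pos: [0.609, -0.0268, 0.0458]
eef_rot: [0.0, 0.751, 0.661, 0.0]
wrist_force: [1.1, -3.1, 0.7]
opening: 0.499
grasp_force: 1.1
```

```bash
python3 bar.py
```

```text
board mm [ 44.7 -40.9] z 45.8 yaw rel 0.15 t 20.3833 F [ 1.1 -3.1  0.7] op 0.5
bar [-28.42178247 -15.85348061  -4.50337649] 6762
((47.861507415771484, 72.70216369628906), (101.88499450683594, 141.47935485839844), 0.7625333070755005)
side bar [-50.95071095 -23.55904861  -7.8534442 ] 37
```

Force is starting to rise, so I'll push slightly more to confirm contact.

Call:
servo_tool --series "0 0.001 0 0 0 0 0;0 0.001 0 0 0 0 0;0 0.002 0 0 0 0 0;0 0.002 0 0 0 0 0"

```text
time_s: 20.82
eef_pos: [0.609, -0.0267, 0.0458]
eef_rot: [0.001, 0.751, 0.661, -0.001]
wrist_force: [-0.6, -9.8, 1.6]
opening: 0.5
grasp_force: 5.0
```

```bash
python3 bar.py
```

```text
board mm [ 44.7 -40.7] z 45.8 yaw rel 0.14 t 20.8167 F [-0.6 -9.8  1.6] op 0.5
bar [-28.86842457 -16.16202031  -4.71654514] 6741
((47.90177917480469, 71.86893463134766), (141.44314575195312, 101.65892791748047), 89.8853759765625)
side bar [-51.51939056 -23.656672    -8.15047984] 40
```

The bar stopped at the expected place with the force rising, so it is in contact. I'll back off, lift and look.

Call:
servo_tool --series "0 -0.01 0 0 0 0 0;0 -0.025 0 0 0 0 0;0 -0.035 0 0 0 0 0;0 -0.035 0 -0.04 0 0 0;0 -0.035 0 -0.08 0 0 0;0 -0.07 0 -0.12 0 0 0;0 -0.11 0 -0.16 0 0 0;0 -0.13 0 -0.2 0 0 0;0 -0.13 0 -0.2 0 0 0;0 -0.13 0 -0.2 0 0 0"

```text
time_s: 21.75
eef_pos: [0.5944, -0.1587, 0.2525]
eef_rot: [0.005, 0.752, 0.659, 0.002]
wrist_force: [1.6, 0.1, 0.0]
opening: 0.501
grasp_force: 0.0
```

```bash
python3 bar.py; python3 - <<'E'
from m import *
c=wrist();P=cloud(c);print("wrist",panel(c["img"],P))
a=cv2.resize(c["img"],(400,300));s=ctrl.camera("side")["img"];s=cv2.resize(s[125:275,185:365],(400,333),interpolation=cv2.INTER_CUBIC)[:300]
save("fin",np.hstack([cv2.resize(c["img"][:,:],(400,300)),s]))
E
```

```text
board mm [  47.3 -173.6] z 252.5 yaw rel -0.06 t 21.75 F [1.6 0.1 0. ] op 0.5
bar [-29.39861729 -17.27601629  -3.67889787] 1830
((48.0388069152832, 70.87799072265625), (102.41992950439453, 142.31494140625), 0.4380342364311218)
side bar [-31.0678125  -18.2805039   -5.37707704] 206
wrist ((49.145103454589844, 10.126080513000488), (19.820337295532227, 99.73726654052734), 89.9905776977539)
```

View pics/fin.png

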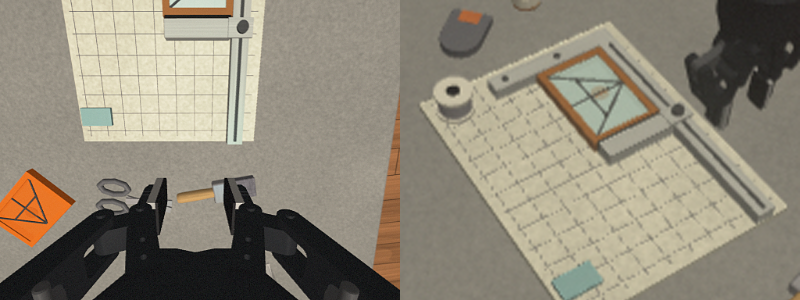

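The panel at (600,95) is flush in the corner. The bar at (640,135) rests against it with no gap, and the spool, offcut, scissors and brush have not moved. I'll hand in.

```bash
python3 -c "
from bench import ctrl
print(ctrl.hand_in())"
```

```text
the job is handed in; nothing more can be done
None
```

The panel is seated flush in the corner of the two strips, the stop bar's rubber face rests against it, nothing else was moved, and the job was handed in at about 22 s.

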